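Hook a hanger arm into the slotted upright

ROBOT

A 7-joint arm with a two-finger parallel gripper is mounted at the origin on a cart in front of the work surface, level with it; the furniture and walls round the work are solid. World frame = base frame: x ahead of the robot, y to its left, z up, the work surface at z = 0. Lengths are in m, angles in degrees, forces in N, time in s.
With the tool pointing down it reaches from about 0.425 to 0.875 m from the base axis. Payload 4.7 kg.
Tool frame: the origin (TCP) lies midway between the tips of the shut fingers; the grasp point (between the pads) lies 19 mm behind it; z points along the fingers, y is the line along which they close (so a half turn about z gives the same grasp; the last joint's range is limited). The gripper opens to 87 mm and grips with 3 to 60 N. Pads are 19 mm wide; open, the fingers measure 117 mm over their backs; the gripper's body (75 mm by 190 mm) begins 51 mm behind the grasp point.
Start: joints at [0.808, 18.392, -4.016, 83.108, 1.295, 78.541, -3.26], TCP at [0.65, -0, 0.223] pointing down, gripper open.
Joint ranges: [-163.93, 163.93], [-17.29, 119.83], [-79.2, 71.16], [3.27, 140.29], [-89.18, 269.18], [5.43, 117.66], [-154.24, 154.24]. Speed limits (degrees/s): [147.25, 147.25, 180, 180, 180, 180, 180].

INTERFACE

Orientations are given as [roll, pitch, yaw] about the fixed x, y, z axes, in that order (R = Rz(yaw) Ry(pitch) Rx(roll)).
In Python, from cell import env gives the robot as it stands.
- The arm moves only by the tool step_arm, never from a script. Its argument "moves" is a list of rows, each an object with "dp": the shift along the tool's x, y, z in mm, a list of three; "dr": the turn, a rotation vector about the tool's x, y, z in rad, a list of three; "fingers": the closure, from 0 (fully open) to 1 (shut). In form: [{"dp": [dx, dy, dz], "dr": [ax, ay, az], "fingers": fingers}, ...]. A call has exactly 5 rows; each row shifts and turns the commanded pose from where the row before left it, along the tool's axes as they then stand; what a row does not reach is not made up. A row lasts 1/8 s, in which the tool goes at most 62.5 mm and 10.7 degrees, less where a joint would pass 70% of its speed; a pose out of reach is approached as far as the arm can. A call with a gripper value outside its range is refused whole. The fingers move at their own pace and stop on an object; "squeeze" is the grip in N (left out, the last holds). Time passes only in rows, so rows that do not move let the fingers close, or fill a call up. It gives the time, the measured TCP pose, the force, the opening and the grip force at its end, in the units of the state.
- env.get_obs(): the state, without advancing time (a new reading comes with each control period).
- env.read_camera(name): name is "scene" or "side" or "wrist"; returns the picture (480x640x3 uint8, red, green, blue); there is no depth.
- env.camera_model(name): a dict with "fx", "fy", "cx", "cy" (pixels), "R" (3x3) and "t" (3): a world point X has camera coordinates R X + t. Camera axes: x right, y down, z forward; pixel columns grow to the right and rows downward; lengths in m; the calibration is good to about 2 mm. The wrist camera is an equidistant fisheye: a pixel r from the principal point sees the ray r / f radians off the axis. A picture is of the moment at which its call begins: read the wrist's pose just before it. camera_model takes no time and is no camera call; for the wrist camera it gives the pose at the moment of the call.
- env.sign_off(): hands the job in; it is judged then, once.
The state is a dict: "time_s": time; "qpos": joint angles; "joint_velocities": joint speeds; "effort": joint torques, N m; "tool_pos": TCP position; "tool_rot": TCP orientation; "force": force on the tool from outside, world axes, zero at the start; "wrist_torque": the same for the moment, N m; "grip_width": finger opening in m; "grasp_force": force on a finger pad.
Only numpy, scipy, OpenCV 4.12 (cv2) and the standard library are available. Lean on these libraries where they do the work, as an engineer would, in place of code of your own. Each camera call takes 0.05 s, during which the arm holds its last target. There are 200 camera calls.

TASK

Draw the yellow hanger arm out of its plywood sleeve and set it down upright on the bench, clear of the sleeve, and let go of it. Then take it again and hang it on the blue slotted upright: push its two hooks through the top two slots and lower it until it is fully home and stays by itself. Leave the other things where they are.

Things in the scene. Friction and masses are not known exactly. Their poses are not given: they have to be found in the camera images.
- hanger: Yellow hanger arm, loose, about 0.26 kg, upright on the bench, bar in the sleeve, head outside. Origin: underside, middle of the flat rear face that meets the upright; x points out of that face along the hooks, z up. Head: x -45 to 0 mm, 44 wide (y), 80 high. Bar: x -140 to -45, 22 wide, z 0 to 36, black end cap.
- hooks (a point): Point on the hanger arm's rear face at its upper hook, at z = 58 mm; axes as the arm. Two steel hooks, 12 mm wide, stand out 18 mm: each a level shank 8 mm high, undersides at z = 58 and 18 mm, with a nose at its end (x 8 to 18) that reaches 12 mm below the shank's underside.
- hanger_nose (a point): End of the hanger arm's bar, at x = -140, z = 18 mm in its frame; axes as the arm.
- upright: Blue upright, fixed, 225 mm high: C-shaped channel facing roughly the robot, on a dark foot plate. Origin: bench level, below the middle of the web's front face; x points through the web away from the robot, z up. Web 6 mm thick. Two side cheeks, 54 mm apart inside, 64 outside, stand out 45 mm before the web: no room for fingers beside the head.
- top_slot (a point): Middle of the lower edge of the upright's top slot, on the web's front face, 158 mm high. Four slots on the middle line, each 16 mm wide and 26 mm high, lower edges at 38, 78, 118 and 158 mm height.
- seat (a point): Where the hanger arm's origin lies, axes parallel, when home in the top two slots: web's front face, 100 mm high; axes as the upright. The hooks pass the slots with the arm 15 mm higher (3 mm to spare up and down, 2 mm sideways); then down 15 mm until the shanks rest on the slots' lower edges. It has about 2 mm play and tips forward a little when let go.
- sleeve: Plywood sleeve, fixed to the bench: a tunnel 105 mm long, 42 mm wide, 54 mm high, without floor; inside 30 mm wide, 48 mm high. Origin: bench level, middle; x points along the tunnel out of the mouth, roughly to the robot's left. A fixed red vise, 0.13 m high, stands between the sleeve and the robot, up to about x = 0.50 m from the base: the gripper's body must clear it.
- sleeve_mouth (a point): Middle of the sleeve's mouth at bench level, 52.5 mm from its origin; axes as the sleeve. The hanger arm is clear when the end of its bar is beyond it.
- lime_block: Bystander: loose wooden block, 45x85x28 mm. Origin: middle of its underside.
- wood_ring: Bystander: loose wooden ring, 44 mm across, 18 mm high. Origin: middle of its underside.
- orange_cup: Bystander: loose orange cup with a brush, 64x70x121 mm. Origin: middle of its underside.
- tape_roll: Bystander: loose roll of masking tape, 96 mm across, 25 mm high, lying flat. Origin: middle of its underside.

How it is judged (in metres and radians):
On the way:
1. the hanger arm stands upright on the bench, the whole bar out of the sleeve, let go of (x of hanger_nose in the frame of sleeve_mouth above 0 m and height (world z) of hanger below 0.025 m and angle between hanger's own z axis and vertical below 0.15 rad and contact force between the fingers and hanger below 0.1 N and linear speed of hanger below 0.03 m/s), for 0.2 s.
At the end, for the whole second after the job is handed in: The hanger arm hangs at rest in the top two slots, let go of: its origin within 5 mm of the seat point in height and sideways, and from 6 mm before to 4 mm past it in depth, its axes within 0.12 rad of the upright's (x of hanger in the frame of seat between -0.006 and 0.004 m and y of hanger in the frame of seat between -0.005 and 0.005 m and z of hanger in the frame of seat between -0.005 and 0.005 m and angle between the x axis of hanger and the x axis of seat, either way round below 0.12 rad and angle between the z axis of hanger and the z axis of seat, either way round below 0.12 rad and contact force between the fingers and hanger below 0.1 N and linear speed of hanger below 0.02 m/s); the robot touches nothing.
It fails at once if the lime block is moved by more than 30 mm (distance of lime_block from where it was at the start of the episode above 0.03 m).
It fails at once if the wood ring is moved by more than 30 mm (distance of wood_ring from where it was at the start of the episode above 0.03 m).
It fails at once if the orange cup is moved by more than 30 mm (distance of orange_cup from where it was at the start of the episode above 0.03 m).
It fails at once if the tape roll is moved by more than 30 mm (distance of tape_roll from where it was at the start of the episode above 0.03 m).
It fails at once if the orange cup is tipped (angle between orange_cup's own z axis and vertical above 0.5 rad).
It also fails if it takes over 62 s, if anything falls off the work surface, if the arm or the gripper's body presses on something with over 40 N, if the wrist force passes 120 N, or if a joint passes its speed limit or range.

## Working session

There is one attempt and no reset: what is moved stays moved. The work goes in short steps, Python scripts to look and compute and a tool call to move; the robot and the scene stay as the last step left them, time stands still between calls to the robot, and variables do not carry over. Pictures are saved under pics/ and viewed, at most 10 in all, crops included, and the job is handed in when it is done.

Besides the shell and the picture viewer there is one more tool, called after "Call:" as name(argument=value, ...), one argument or row to a line, values as JSON. step_arm: Moves the arm, as the interface text tells. Its arguments: {"type":"object","properties":{"moves":{"type":"array","items":{"type":"object","properties":{"dp":{"type":"array","items":{"type":"number"}},"dr":{"type":"array","items":{"type":"number"}},"fingers":{"type":"number"}}}},"squeeze":{"type":"number"}},"required":["moves"]}

```bash
mkdir -p pics; ls
cat > h.py <<'E'
import numpy as np, cv2
from cell import env
def ray(m,u,v,fish=False):
    R=np.array(m["R"]);t=np.array(m["t"])
    a=(u-m["cx"])/m["fx"];b=(v-m["cy"])/m["fy"]
    if fish:
        r=np.hypot(a,b); s=np.sin(r)/r if r>1e-9 else 1
        d=np.array([a*s,b*s,np.cos(r)])
    else: d=np.array([a,b,1.])
    return -R.T@t, R.T@d
def onz(m,u,v,z,fish=False):
    c,d=ray(m,u,v,fish); return c+d*(z-c[2])/d[2]
def proj(m,X):
    p=np.array(m["R"])@np.array(X)+np.array(m["t"]); return m["fx"]*p[0]/p[2]+m["cx"], m["fy"]*p[1]/p[2]+m["cy"]
E
python3 - <<'E'
from h import *
o=env.get_obs();print(o)
for n in("scene","side","wrist"):
    m=env.camera_model(n);print(n,m)
    im=env.read_camera(n)[:,:,::-1];cv2.imwrite(f"pics/{n}0.png",im)
E
```

```text
pics
{'time_s': 0.0, 'qpos': array([ 0.80659823, 18.43691193, -4.01518734, 83.1757457 ,  1.29382717,
       78.54072541, -3.25967478]), 'joint_velocities': array([ 0.07633804,  0.0831848 , -0.06053513, -0.13631415, -0.09310869,
       -0.09555067, -0.07519031]), 'effort': array([-2.58547143e-04, -4.91284704e+01, -4.03903294e-01, -3.12526345e+01,
       -6.40594075e-02,  4.37659642e-02,  1.61017233e-04]), 'tool_pos': array([ 6.49439572e-01, -3.33005660e-05,  2.21478413e-01]), 'tool_rot': array([-1.79891795e+02,  4.79534486e-03,  9.00029390e+01]), 'force': array([ 0.14860347,  0.25497353, -0.88492642]), 'wrist_torque': array([0.05143522, 0.016013  , 0.00138746]), 'grasp_force': 0.0, 'grip_width': 0.08719052761373362}
scene {'fx': 485.0020132159854, 'fy': 485.0020132159854, 'cx': 322.93580734694945, 'cy': 237.4580979210819, 'R': array([[-0.80756629, -0.58939329, -0.02126593],
       [-0.30113801,  0.44307549, -0.84439328],
       [ 0.50710215, -0.67549957, -0.53530155]]), 't': array([0.48123538, 0.25924364, 1.00101677])}
side {'fx': 535.5224688874719, 'fy': 535.5224688874719, 'cx': 317.5950432420554, 'cy': 246.66308835942687, 'R': array([[ 0.84776264, -0.52976106,  0.02552873],
       [-0.1978143 , -0.36048375, -0.91154866],
       [ 0.49210568,  0.76772696, -0.41039898]]), 't': array([-0.465267  ,  0.24630021,  1.15532432])}
wrist {'fx': 371.64829954431775, 'fy': 371.64829954431775, 'cx': 326.05004219998625, 'cy': 236.35727625304918, 'R': array([[ 9.99999121e-01, -2.57653984e-04, -1.30083153e-03],
       [ 1.34066317e-04, -9.56274693e-01,  2.92469989e-01],
       [-1.31930833e-03, -2.92469906e-01, -9.56273817e-01]]), 't': array([-0.64970489, -0.03586563,  0.39151206])}
```

View pics/scene0.png

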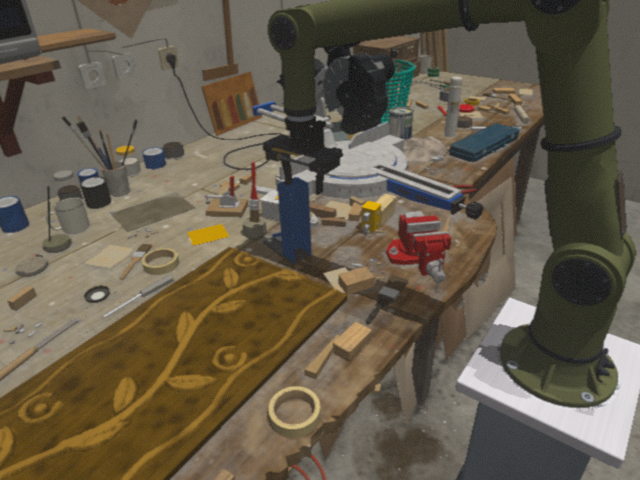

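View pics/side0.png

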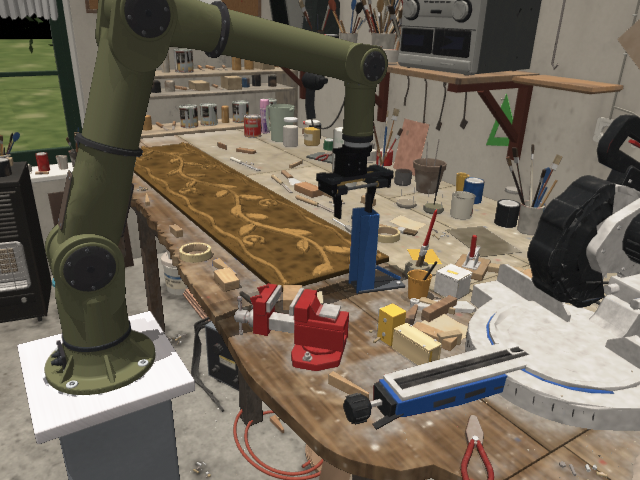

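View pics/wrist0.png

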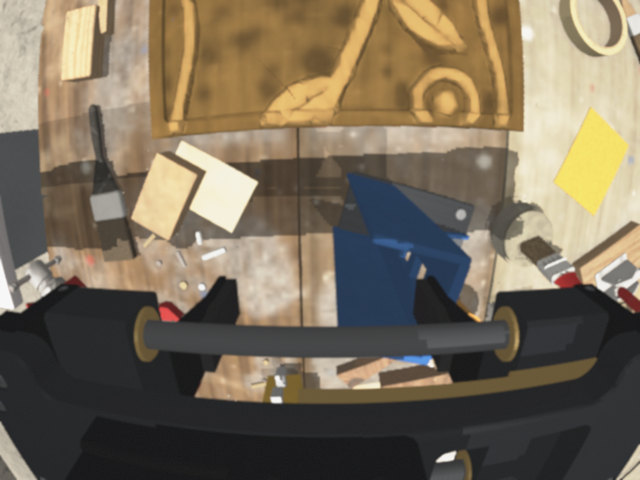

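Scene: blue upright at about (295,220), yellow hanger head at (372,215), sleeve behind it, red vise at (420,240). Side: upright at (364,250), head at (392,322), sleeve at (415,340). Wrist: top of upright at about (400,250), head and hooks at (285,385). I'll enlarge these areas.

Run:
```python
import cv2,numpy as np
def crop(n,x,y,w,h,s):
    i=cv2.imread(f"pics/{n}0.png")[y:y+h,x:x+w]; i=cv2.resize(i,None,fx=s,fy=s,interpolation=cv2.INTER_CUBIC)
    return i
a=crop("scene",345,185,80,60,5); b=crop("side",360,285,80,60,5)
c=crop("scene",265,165,80,120,2.5);d=crop("side",335,195,80,120,2.5);e=crop("wrist",240,160,240,240,1.667)[:300]
e=cv2.resize(crop("wrist",240,165,240,240,1.667),(400,300))
cv2.imwrite("pics/m.png",np.vstack([np.hstack([a,b]),np.hstack([c,d,e])]))
```

```text
(no output)
```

View pics/m.png

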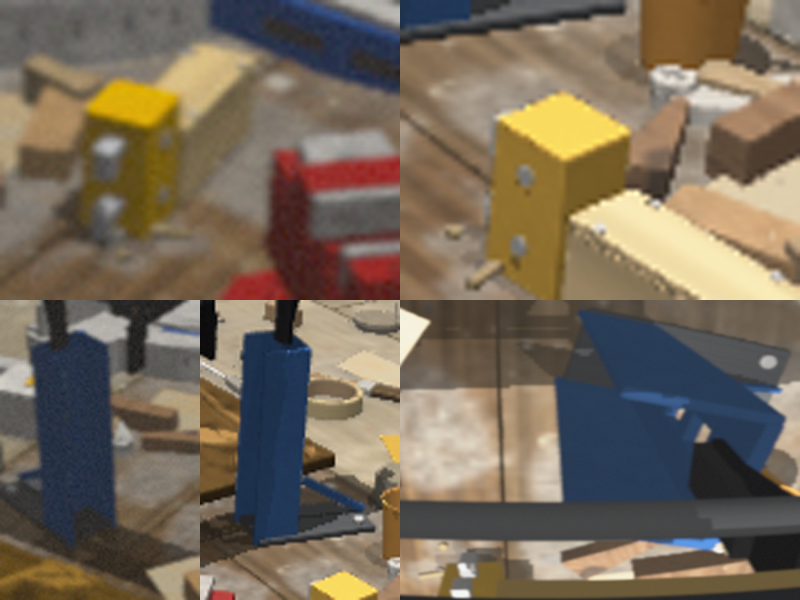

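Mosaic: the head's bright top face in the side view has corners at about (393,304), (406,311), (393,317) and (379,309). The upright's right cheek top in the side view is near (361,215) to (379,214), with the left cheek front at (352,210). A finger hides part of the slots in the wrist view.

Run:
```python
from h import *
ms=env.camera_model("side");mc=env.camera_model("scene");mw=env.camera_model("wrist")
im=cv2.imread("pics/side0.png");hsv=cv2.cvtColor(im,cv2.COLOR_BGR2HSV)
sub=np.zeros(im.shape[:2],np.uint8);sub[298:322,374:412]=1
mask=((cv2.inRange(hsv,(20,120,205),(32,255,255))>0)&(sub>0)).astype(np.uint8)
print("px",mask.sum(), np.argwhere(mask).mean(0))
c=max(cv2.findContours(mask,0,1)[0],key=cv2.contourArea)[:,0]
P=np.array([onz(ms,u,v,.08)[:2]*1000 for v,u in np.argwhere(mask)],np.float32)
print("side top",cv2.minAreaRect(P),P.mean(0))
# corners scene by eye
S=lambda x,y:(345+x/5,185+y/5)
for p in[(102,82),(180,95),(150,130),(84,112)]: print("scene",onz(mc,*S(*p),.08).round(4))
for p in[(165,93),(230,128),(163,160),(97,118)]: print("side",onz(ms,360+p[0]/5,285+p[1]/5,.08).round(4))
for p in[(242,338),(265,353),(310,347)]: print("up side",onz(ms,335+(p[0]-200)/2.5,195+(p[1]-300)/2.5,.225).round(4))
for p in[(33,348),(75,332),(106,345)]: print("up scene",onz(mc,265+p[0]/2.5,165+(p[1]-300)/2.5,.225).round(4))
W=lambda x,y:(240+(x-400)/1.667,165+(y-300)/1.25)
for z in(0.225,0.):
  for p in[(557,378),(625,395),(580,310),(780,415),(565,500)]: print("up wrist",z,p,onz(mw,*W(*p),z,True).round(4))
for n,m in(("side",ms),("scene",mc),("wrist",mw)): print(n,(-np.array(m["R"]).T@np.array(m["t"])).round(3))
```

```text
px 190 [309.68421053 392.53157895]
side top ((595.2611694335938, -245.4921417236328), (44.14288330078125, 44.146209716796875), 5.580698490142822) [ 595.18945 -245.9039 ]
scene [ 0.6215 -0.2525  0.08  ]
scene [ 0.5749 -0.2643  0.08  ]
scene [ 0.5679 -0.2183  0.08  ]
scene [ 0.6107 -0.2153  0.08  ]
side [ 0.6137 -0.225   0.08  ]
side [ 0.6195 -0.2645  0.08  ]
side [ 0.575  -0.2709  0.08  ]
side [ 0.5718 -0.2272  0.08  ]
up side [0.6585 0.0175 0.225 ]
up side [ 0.6538 -0.0295  0.225 ]
up side [ 0.7053 -0.0376  0.225 ]
up scene [0.7124 0.0241 0.225 ]
up scene [ 0.7005 -0.0287  0.225 ]
up scene [ 0.655  -0.0223  0.225 ]
up wrist 0.225 (557, 378) [0.6537 0.0355 0.225 ]
up wrist 0.225 (625, 395) [0.6722 0.0292 0.225 ]
up wrist 0.225 (580, 310) [0.6595 0.0599 0.225 ]
up wrist 0.225 (780, 415) [0.7182 0.021  0.225 ]
up wrist 0.225 (565, 500) [ 0.6565 -0.0144  0.225 ]
up wrist 0.0 (557, 378) [ 0.6586 -0.0274  0.    ]
up wrist 0.0 (625, 395) [ 0.7032 -0.0427  0.    ]
up wrist 0.0 (580, 310) [0.6726 0.0313 0.    ]
up wrist 0.0 (780, 415) [ 0.8142 -0.0624  0.    ]
up wrist 0.0 (565, 500) [ 0.6652 -0.1478  0.    ]
side [-0.125 -1.045  0.711]
scene [-0.041  0.845  0.765]
wrist [0.65  0.08  0.384]
```

Call:
step_arm(
  moves=[
    {"dp":[0,0,-50],"dr":[0,0,0],"fingers":0},
    {"dp":[0,0,-50],"dr":[0,0,0],"fingers":0},
    {"dp":[0,0,-50],"dr":[0,0,0],"fingers":0},
    {"dp":[0,0,0],"dr":[0,0,0],"fingers":0},
    {"dp":[0,0,0],"dr":[0,0,0],"fingers":0},
  ],
)

```text
time_s: 0.78
tool_pos: [0.6498, -0.0, 0.3716]
tool_rot: [-179.9, 0.0, 90.0]
force: [1.0, 0.2, -0.5]
grip_width: 0.0869
grasp_force: 0.0
```

```bash
cat > snap.py <<'E'
import sys,json
from h import *
n,tag=sys.argv[1:3]
m=env.camera_model(n);im=env.read_camera(n)[:,:,::-1]
cv2.imwrite(f"pics/{tag}.png",im);json.dump({k:np.array(v).tolist() for k,v in m.items()},open(f"pics/{tag}.json","w"))
o=env.get_obs();print({k:np.round(o[k],4).tolist() for k in("time_s","tool_pos","tool_rot","force","grip_width")})
E
python3 snap.py wrist w1; python3 snap.py scene s1
```

```text
{'time_s': 0.825, 'tool_pos': [0.6495, -0.0001, 0.3707], 'tool_rot': [-179.837, 0.0109, 90.0003], 'force': [0.0834, -0.3858, 0.2297], 'grip_width': 0.0871}
{'time_s': 0.875, 'tool_pos': [0.6494, -0.0001, 0.3704], 'tool_rot': [-179.8013, 0.0107, 89.9995], 'force': [-0.3532, -1.1125, -1.0801], 'grip_width': 0.0868}
```

Call:
step_arm(
  moves=[
    {"dp":[-60,0,0],"dr":[0,0,0],"fingers":0},
    {"dp":[-60,-10,0],"dr":[0,0,0],"fingers":0},
    {"dp":[-60,-20,0],"dr":[0,0,0],"fingers":0},
    {"dp":[-60,-20,0],"dr":[0,0,0],"fingers":0},
    {"dp":[0,0,0],"dr":[0,0,0],"fingers":0},
  ],
)

```text
time_s: 1.5
tool_pos: [0.5968, -0.2464, 0.3709]
tool_rot: [-179.8, 0.2, 89.3]
force: [-0.3, 0.6, -0.1]
grip_width: 0.0871
grasp_force: 0.0
```

```bash
python3 snap.py wrist w2
python3 - <<'E'
import cv2,numpy as np
a=cv2.imread("pics/w1.png");b=cv2.imread("pics/w2.png")
a=cv2.resize(a[130:330,260:460],(600,600),interpolation=cv2.INTER_CUBIC);b=cv2.resize(b,(800,600))
cv2.imwrite("pics/w1c.png",a);cv2.imwrite("pics/w2c.png",b)
E
```

```text
{'time_s': 1.55, 'tool_pos': [0.5986, -0.242, 0.3709], 'tool_rot': [-179.8367, 0.0014, 89.6428], 'force': [0.4922, 0.5186, 0.2569], 'grip_width': 0.0873}
```

View pics/w1c.png

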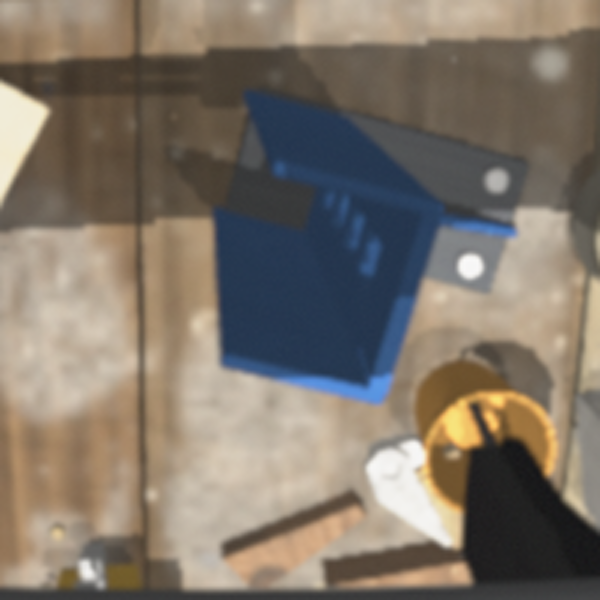

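View pics/w2c.png

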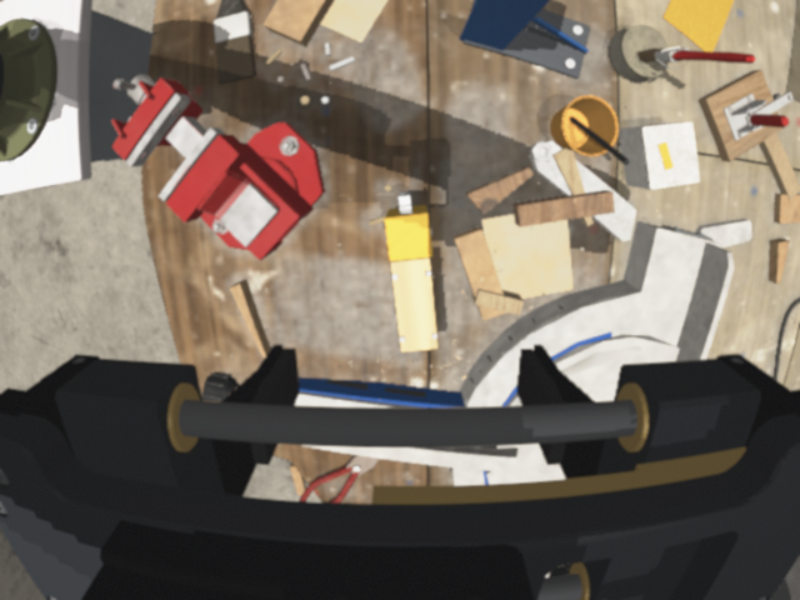

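w1c: the upright's top rim shows its outer corners at crop (222,366), (385,403), (442,205) and (275,165), with the slots visible at (350,230). The channel opens to the left of the image, toward the robot. w2c: head top is (386,215)-(431,260), one hook shows at (405,203), sleeve top runs from (391,262) to (438,350), and the vise sits at left, x < 0.5.

Run:
```python
from h import *
import json
L=lambda t:{k:np.array(v) for k,v in json.load(open(f"pics/{t}.json")).items()}
m=L("w1")
P=[onz(m,260+x/3,130+y/3,.225,True)[:2]*1000 for x,y in[(222,366),(385,403),(442,205),(275,165)]]
print(np.round(P,1));
for i in range(4):
    d=P[(i+1)%4]-P[i];print(np.hypot(*d).round(1),np.degrees(np.arctan2(d[1],d[0])).round(1))
m=L("w2");im=cv2.imread("pics/w2.png");hsv=cv2.cvtColor(im,cv2.COLOR_BGR2HSV)
def fit(name,mask,z):
    k=(mask>0).astype(np.uint8);n,l,st,ct=cv2.connectedComponentsWithStats(k);i=1+st[1:,4].argmax()
    pts=np.argwhere(l==i);Q=np.array([onz(m,u,v,z,True)[:2]*1000 for v,u in pts],np.float32)
    r=cv2.minAreaRect(Q);print(name,st[i],r,Q.mean(0),cv2.boxPoints(r).round(1).tolist())
    return Q
s=np.zeros(im.shape[:2],np.uint8);s[165:212,300:350]=1
fit("head",cv2.inRange(hsv,(18,190,120),(32,255,255))*s,.08)
s=np.zeros(im.shape[:2],np.uint8);s[205:290,308:355]=1
fit("sleeve",cv2.inRange(hsv,(12,30,180),(32,140,255))*s,.054)
for p in[(386,215),(430,212),(432,258),(388,262)]:print("head",onz(m,p[0]/1.25,p[1]/1.25,.08,True)[:2].round(4))
for p in[(391,262),(433,257),(438,349),(401,352)]:print("slv",onz(m,p[0]/1.25,p[1]/1.25,.054,True)[:2].round(4))
# vise corners by red mask, max x at z=.13
```

```text
[[657.2 -28.9]
 [706.2 -40.8]
 [720.   19.7]
 [671.7  30.7]]
50.5 -13.7
62.1 77.2
49.5 167.2
61.3 -103.7Traceback (most recent call last):
  File "<stdin>", line 16, in <module>
  File "<stdin>", line 11, in fit
ValueError: attempt to get argmax of an empty sequence
```

Run:
```python
from h import *
import json
m={k:np.array(v) for k,v in json.load(open("pics/w2.json")).items()};im=cv2.imread("pics/w2.png");hsv=cv2.cvtColor(im,cv2.COLOR_BGR2HSV)
print(hsv[[175,182,190,200],[325]*4],hsv[[220,250,270],[330]*3])
def fit(name,mask,s,z):
    k=np.zeros(mask.shape,np.uint8);k[s]=mask[s]>0;n,l,st,ct=cv2.connectedComponentsWithStats(k);i=1+st[1:,4].argmax()
    Q=np.array([onz(m,u,v,z,True)[:2]*1000 for v,u in np.argwhere(l==i)],np.float32)
    r=cv2.minAreaRect(Q);print(name,st[i],r,Q.mean(0),cv2.boxPoints(r).round(1).tolist())
fit("head",cv2.inRange(hsv,(18,160,100),(32,255,255)),np.s_[165:212,300:350],.08)
fit("sleeve",cv2.inRange(hsv,(12,30,180),(32,150,255)),np.s_[205:290,308:355],.054)
for p in[(386,215),(430,212),(432,258),(388,262)]:print("head",onz(m,p[0]/1.25,p[1]/1.25,.08,True)[:2].round(4))
for p in[(391,262),(433,257),(438,349),(401,352)]:print("slv",onz(m,p[0]/1.25,p[1]/1.25,.054,True)[:2].round(4))
```

```text
[[ 24 158 238]
 [ 27 141 247]
 [ 27 141 247]
 [ 27 141 247]] [[ 26  47 246]
 [ 25  54 245]
 [ 25  59 244]]
head [310 168  35  37 141] ((607.1405029296875, -234.10887145996094), (29.46688461303711, 57.294158935546875), 46.54523468017578) [ 605.81976 -233.27402] [[576.2000122070312, -225.10000610351562], [617.7999877929688, -264.5], [638.0999755859375, -243.10000610351562], [596.5, -203.6999969482422]]
sleeve [ 308  205   43   78 2725] ((599.3035278320312, -325.952392578125), (110.67765808105469, 58.82197189331055), 89.40657043457031) [ 598.35516 -323.13196] [[569.2999877929688, -381.0], [628.0999755859375, -381.6000061035156], [629.2999877929688, -270.8999938964844], [570.5, -270.29998779296875]]
head [ 0.5754 -0.2232]
head [ 0.6185 -0.2207]
head [ 0.6204 -0.267 ]
head [ 0.5763 -0.2706]
slv [ 0.5782 -0.2766]
slv [ 0.6227 -0.2717]
slv [ 0.6288 -0.3774]
slv [ 0.5871 -0.3805]
```

Run:
```python
from h import *
import json
m={k:np.array(v) for k,v in json.load(open("pics/w2.json")).items()};im=cv2.imread("pics/w2.png");hsv=cv2.cvtColor(im,cv2.COLOR_BGR2HSV)
def fit(name,mask,s,z):
    k=np.zeros(mask.shape,np.uint8);k[s]=mask[s]>0;k=cv2.morphologyEx(k,cv2.MORPH_OPEN,np.ones((3,3)))
    n,l,st,ct=cv2.connectedComponentsWithStats(k);i=1+st[1:,4].argmax()
    Q=np.array([onz(m,u,v,z,True)[:2]*1000 for v,u in np.argwhere(l==i)],np.float32)
    r=cv2.minAreaRect(Q);c=Q.mean(0);e=np.linalg.eigh(np.cov((Q-c).T))[1][:,1]
    print(name,st[i],r,c,np.degrees(np.arctan2(e[1],e[0]))%180)
fit("head",cv2.inRange(hsv,(18,110,200),(32,255,255)),np.s_[165:212,300:350],.08)
fit("sleeve",cv2.inRange(hsv,(22,35,225),(30,85,255)),np.s_[200:290,308:355],.054)
```

```text
head [ 307  171   37   38 1199] ((595.6875, -245.78549194335938), (42.389408111572266, 44.30047607421875), 5.184270858764648) [ 595.5933  -245.45496] 87.08679012516643
sleeve [ 313  207   37   74 2087] ((602.1472778320312, -326.3426818847656), (41.00759506225586, 103.7867660522461), 5.3514485359191895) [ 602.2344 -324.4896] 95.358220619918
```

Run:
```python
from h import *
import json
m={k:np.array(v) for k,v in json.load(open("pics/w2.json")).items()}
for p in[(275,215),(252,180),(215,228),(240,247),(300,205),(262,258),(322,180),(205,95)]:
  print(p,onz(m,p[0]/1.25,p[1]/1.25,.13,True)[:2].round(3),onz(m,p[0]/1.25,p[1]/1.25,.0,True)[:2].round(3))
```

```text
(275, 215) [ 0.478 -0.214] [ 0.439 -0.229]
(252, 180) [ 0.458 -0.181] [ 0.413 -0.186]
(215, 228) [ 0.418 -0.223] [ 0.36  -0.241]
(240, 247) [ 0.442 -0.242] [ 0.391 -0.266]
(300, 205) [ 0.502 -0.206] [ 0.471 -0.219]
(262, 258) [ 0.463 -0.253] [ 0.419 -0.281]
(322, 180) [ 0.523 -0.184] [ 0.498 -0.19 ]
(205, 95) [ 0.415 -0.098] [ 0.355 -0.077]
```

Call:
step_arm(
  moves=[
    {"dp":[-6,-4,0],"dr":[0,0,-0.098],"fingers":0},
    {"dp":[0,0,55],"dr":[0,0,0],"fingers":0},
    {"dp":[0,0,55],"dr":[0,0,0],"fingers":0},
    {"dp":[0,0,50],"dr":[0,0,0],"fingers":0},
    {"dp":[0,0,0],"dr":[0,0,0],"fingers":0},
  ],
)

```text
time_s: 2.17
tool_pos: [0.594, -0.2412, 0.2069]
tool_rot: [-179.5, -0.3, 95.8]
force: [-0.7, 0.7, -0.1]
grip_width: 0.0871
grasp_force: 0.0
```

Call:
step_arm(
  moves=[
    {"dp":[-2,0,50],"dr":[0,0,0.005],"fingers":0},
    {"dp":[0,0,45],"dr":[0,0,0],"fingers":0},
    {"dp":[0,0,25],"dr":[0,0,0],"fingers":0},
    {"dp":[0,0,0],"dr":[0,0,0],"fingers":0},
    {"dp":[0,0,0],"dr":[0,0,0],"fingers":0},
  ],
)

```text
time_s: 2.8
tool_pos: [0.5988, -0.2466, 0.0955]
tool_rot: [179.8, 0.1, 95.4]
force: [0.7, -0.9, 0.6]
grip_width: 0.087
grasp_force: 0.0
```

Call:
step_arm(
  moves=[
    {"dp":[1,-3,20],"dr":[0,0,0],"fingers":0},
    {"dp":[0,0,13],"dr":[0,0,0],"fingers":0},
    {"dp":[0,0,0],"dr":[0,0,0],"fingers":0.2},
    {"dp":[0,0,0],"dr":[0,0,0],"fingers":0.4},
    {"dp":[0,0,0],"dr":[0,0,0],"fingers":0.6},
  ],
  squeeze=25,
)

```text
time_s: 3.42
tool_pos: [0.5943, -0.2461, 0.0605]
tool_rot: [179.9, 0.0, 95.3]
force: [-0.2, -0.5, -1.2]
grip_width: 0.0651
grasp_force: 0.0
```

Call:
step_arm(
  moves=[
    {"dp":[0,0,0],"dr":[0,0,0],"fingers":1},
    {"dp":[0,0,0],"dr":[0,0,0],"fingers":1},
    {"dp":[0,0,0],"dr":[0,0,0],"fingers":1},
    {"dp":[0,0,0],"dr":[0,0,0],"fingers":1},
    {"dp":[0,0,0],"dr":[0,0,0],"fingers":1},
  ],
)

```text
time_s: 4.05
tool_pos: [0.5942, -0.2459, 0.06]
tool_rot: [179.9, 0.0, 95.3]
force: [1.8, -0.0, 1.5]
grip_width: 0.0439
grasp_force: 24.9
```

Call:
step_arm(
  moves=[
    {"dp":[0,0,-3],"dr":[0,0,0],"fingers":1},
    {"dp":[15,0,0],"dr":[0,0,0],"fingers":1},
    {"dp":[20,0,0],"dr":[0,0,0],"fingers":1},
    {"dp":[20,0,0],"dr":[0,0,0],"fingers":1},
    {"dp":[20,0,0],"dr":[0,0,0],"fingers":1},
  ],
)

```text
time_s: 4.68
tool_pos: [0.5864, -0.1688, 0.0625]
tool_rot: [-180.0, -0.0, 95.4]
force: [0.6, 0.8, -2.5]
grip_width: 0.0442
grasp_force: 24.9
```

Call:
step_arm(
  moves=[
    {"dp":[20,0,0],"dr":[0,0,0],"fingers":1},
    {"dp":[20,0,0],"dr":[0,0,0],"fingers":1},
    {"dp":[10,0,0],"dr":[0,0,0],"fingers":1},
    {"dp":[0,12,0],"dr":[0,0,0],"fingers":1},
    {"dp":[0,15,0],"dr":[0,0,0],"fingers":1},
  ],
)

```text
time_s: 5.3
tool_pos: [0.6101, -0.1201, 0.0628]
tool_rot: [179.9, 0.1, 95.3]
force: [0.2, -1.1, -2.7]
grip_width: 0.0437
grasp_force: 24.9
```

Call:
step_arm(
  moves=[
    {"dp":[0,0,0],"dr":[0,0,0],"fingers":1},
    {"dp":[0,0,2],"dr":[0,0,0],"fingers":1},
    {"dp":[0,0,2],"dr":[0,0,0],"fingers":1},
    {"dp":[0,0,0],"dr":[0,0,0],"fingers":1},
    {"dp":[0,0,0],"dr":[0,0,0],"fingers":1},
  ],
)

```text
time_s: 5.92
tool_pos: [0.6091, -0.1195, 0.0596]
tool_rot: [179.9, 0.0, 95.3]
force: [-1.4, -0.3, 5.0]
grip_width: 0.0439
grasp_force: 24.9
```

Call:
step_arm(
  moves=[
    {"dp":[0,0,0],"dr":[0,0,0],"fingers":0.3},
    {"dp":[0,0,0],"dr":[0,0,0],"fingers":0.15},
    {"dp":[0,0,0],"dr":[0,0,0],"fingers":0.0},
    {"dp":[0,0,0],"dr":[0,0,0],"fingers":0},
    {"dp":[0,0,0],"dr":[0,0,0],"fingers":0},
  ],
)

```text
time_s: 6.55
tool_pos: [0.6089, -0.1189, 0.0585]
tool_rot: [-180.0, 0.0, 95.3]
force: [-0.3, -0.2, -0.0]
grip_width: 0.0836
grasp_force: 0.0
```

Call:
step_arm(
  moves=[
    {"dp":[0,0,-40],"dr":[0,0,0],"fingers":0},
    {"dp":[0,0,-55],"dr":[0,0,0],"fingers":0},
    {"dp":[-30,0,-55],"dr":[0,0,0],"fingers":0},
    {"dp":[-20,0,0],"dr":[0,0,0],"fingers":0},
    {"dp":[0,0,0],"dr":[0,0,0],"fingers":0},
  ],
)

```text
time_s: 7.18
tool_pos: [0.6128, -0.171, 0.2079]
tool_rot: [-180.0, 0.0, 95.1]
force: [0.4, 0.8, -0.0]
grip_width: 0.0871
grasp_force: 0.0
```

```bash
python3 snap.py wrist w3
python3 - <<'E'
import cv2
cv2.imwrite("pics/w3c.png",cv2.resize(cv2.imread("pics/w3.png")[60:360,160:520],None,fx=2,fy=2))
E
```

```text
{'time_s': 7.225, 'tool_pos': [0.6125, -0.1688, 0.2069], 'tool_rot': [-179.8623, -0.0639, 95.2429], 'force': [-0.3771, 0.3231, -0.9498], 'grip_width': 0.087}
```

View pics/w3c.png

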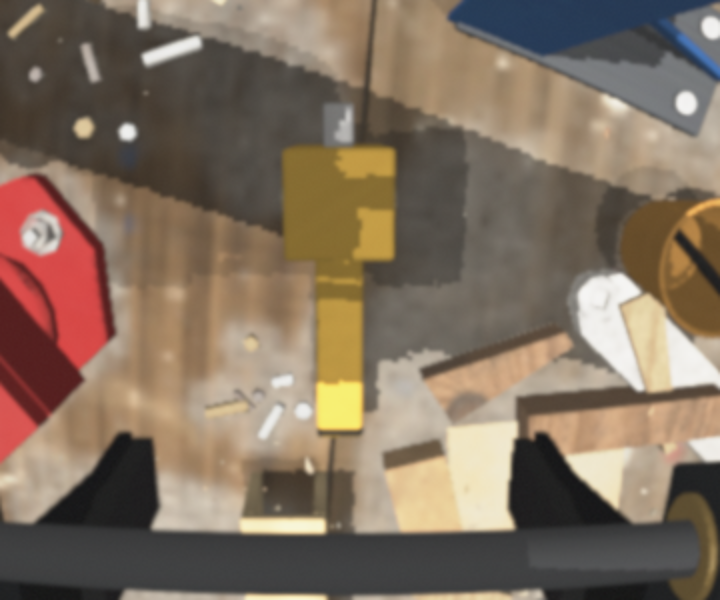

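The picture shows the hanger standing free and upright: bar end at crop (340,430), sleeve mouth at (285,480) beyond it. The vise's nearest upper corner is at (85,380). I'll compute the bar pose and the vise clearance.

Run:
```python
from h import *
import json
L=lambda t:{k:np.array(v) for k,v in json.load(open(f"pics/{t}.json")).items()}
a,b=L("w2"),L("w3");C=lambda x,y:(160+x/2,60+y/2)
for z in(0,.03,.06,.09,.11,.13):print(z,onz(a,300/1.25,205/1.25,z,True)[:2].round(3),onz(b,*C(85,380),z,True)[:2].round(3))
for n,z,ps in(("head",.08,[(284,148),(396,147),(395,260),(285,260)]),("bar",.036,[(316,265),(363,265),(363,430),(318,430)])):
  for p in ps:print(n,onz(b,*C(*p),z,True)[:2].round(4))
```

```text
0 [ 0.471 -0.219] [ 0.483 -0.232]
0.03 [ 0.478 -0.216] [ 0.493 -0.22 ]
0.06 [ 0.485 -0.213] [ 0.503 -0.209]
0.09 [ 0.492 -0.21 ] [ 0.513 -0.198]
0.11 [ 0.497 -0.208] [ 0.519 -0.19 ]
0.13 [ 0.502 -0.206] [ 0.526 -0.182]
head [ 0.5882 -0.099 ]
head [ 0.6312 -0.0947]
head [ 0.6354 -0.1393]
head [ 0.592  -0.1432]
bar [ 0.6042 -0.1522]
bar [ 0.6255 -0.1503]
bar [ 0.6337 -0.2312]
bar [ 0.6119 -0.2331]
```

Call:
step_arm(
  moves=[
    {"dp":[-34,2,0],"dr":[0,0,0],"fingers":0.57},
    {"dp":[0,0,50],"dr":[0,0,0],"fingers":0.57},
    {"dp":[0,0,50],"dr":[0,0,0],"fingers":0.57},
    {"dp":[0,0,40],"dr":[0,0,0],"fingers":0.57},
    {"dp":[0,0,0],"dr":[0,0,0],"fingers":0.57},
  ],
)

```text
time_s: 7.85
tool_pos: [0.6146, -0.1992, 0.0628]
tool_rot: [-179.4, -0.3, 95.4]
force: [0.5, 0.1, 0.3]
grip_width: 0.0448
grasp_force: 0.0
```

Call:
step_arm(
  moves=[
    {"dp":[0,2,0],"dr":[0,0,0],"fingers":0.57},
    {"dp":[0,0,10],"dr":[0,0,0],"fingers":0.57},
    {"dp":[0,0,20],"dr":[0,0,0],"fingers":0.57},
    {"dp":[0,0,10],"dr":[0,0,0],"fingers":0.57},
    {"dp":[0,0,0],"dr":[0,0,0],"fingers":0.57},
  ],
)

```text
time_s: 8.48
tool_pos: [0.6195, -0.2018, 0.0268]
tool_rot: [-179.9, -0.1, 95.3]
force: [1.0, -0.0, 0.7]
grip_width: 0.0374
grasp_force: 0.0
```

Call:
step_arm(
  moves=[
    {"dp":[0,0,10],"dr":[0,0,0],"fingers":0.57},
    {"dp":[0,0,6],"dr":[0,0,0],"fingers":0.57},
    {"dp":[0,0,0],"dr":[0,0,0],"fingers":0.65},
    {"dp":[0,0,0],"dr":[0,0,0],"fingers":0.72},
    {"dp":[0,0,0],"dr":[0,0,0],"fingers":1},
  ],
  squeeze=50,
)

```text
time_s: 9.1
tool_pos: [0.6206, -0.2023, 0.0127]
tool_rot: [-180.0, 0.0, 95.3]
force: [0.4, 0.0, 0.7]
grip_width: 0.0217
grasp_force: 49.8
```

Call:
step_arm(
  moves=[
    {"dp":[0,0,0],"dr":[0,0,0],"fingers":1},
    {"dp":[0,0,0],"dr":[0,0,0],"fingers":1},
    {"dp":[0,0,0],"dr":[0,0,0],"fingers":1},
    {"dp":[0,0,-3],"dr":[0,0,0],"fingers":1},
    {"dp":[0,0,-4],"dr":[0,0,0],"fingers":1},
  ],
)

```text
time_s: 9.72
tool_pos: [0.6203, -0.2018, 0.0189]
tool_rot: [-180.0, -0.0, 95.3]
force: [0.6, 0.0, -3.1]
grip_width: 0.0218
grasp_force: 49.8
```

Call:
step_arm(
  moves=[
    {"dp":[0,0,-40],"dr":[0,0,0],"fingers":1},
    {"dp":[0,0,-50],"dr":[0,0,0],"fingers":1},
    {"dp":[0,0,-50],"dr":[0,0,0],"fingers":1},
    {"dp":[0,0,-50],"dr":[0,0,0],"fingers":1},
    {"dp":[0,0,-30],"dr":[0,0,0],"fingers":1},
  ],
)

```text
time_s: 10.35
tool_pos: [0.6215, -0.2022, 0.2428]
tool_rot: [179.8, 0.1, 95.3]
force: [0.5, 0.3, -3.3]
grip_width: 0.0218
grasp_force: 49.8
```

Call:
step_arm(
  moves=[
    {"dp":[40,-12,0],"dr":[0,0,0],"fingers":1},
    {"dp":[50,-15,0],"dr":[0,0,0],"fingers":1},
    {"dp":[50,-15,0],"dr":[0,0,0],"fingers":1},
    {"dp":[50,-15,0],"dr":[0,0,0],"fingers":1},
    {"dp":[53,-15,0],"dr":[0,0,0],"fingers":1},
  ],
)

```text
time_s: 10.98
tool_pos: [0.5254, 0.0345, 0.2394]
tool_rot: [180.0, 0.0, 95.3]
force: [0.6, -0.1, -2.8]
grip_width: 0.0215
grasp_force: 49.8
```

Call:
step_arm(
  moves=[
    {"dp":[0,0,0],"dr":[0,0,0.15],"fingers":1},
    {"dp":[0,0,0],"dr":[0,0,0.17],"fingers":1},
    {"dp":[0,0,0],"dr":[0,0,0.17],"fingers":1},
    {"dp":[0,0,0],"dr":[0,0,0.17],"fingers":1},
    {"dp":[0,0,0],"dr":[0,0,0.17],"fingers":1},
  ],
)

```text
time_s: 11.6
tool_pos: [0.526, 0.0333, 0.2393]
tool_rot: [-180.0, 0.0, 47.5]
force: [0.8, 0.9, -3.1]
grip_width: 0.0211
grasp_force: 49.8
```

Call:
step_arm(
  moves=[
    {"dp":[0,0,0],"dr":[0,0,0.17],"fingers":1},
    {"dp":[0,0,0],"dr":[0,0,0.17],"fingers":1},
    {"dp":[0,0,0],"dr":[0,0,0.17],"fingers":1},
    {"dp":[0,0,0],"dr":[0,0,0.17],"fingers":1},
    {"dp":[0,0,0],"dr":[0,0,0.17],"fingers":1},
  ],
)

```text
time_s: 12.22
tool_pos: [0.526, 0.0333, 0.2392]
tool_rot: [-180.0, 0.0, -1.2]
force: [0.7, -0.4, -2.7]
grip_width: 0.0216
grasp_force: 49.8
```

Call:
step_arm(
  moves=[
    {"dp":[0,0,20],"dr":[0,0,0.11],"fingers":1},
    {"dp":[0,0,20],"dr":[0,0,0.1],"fingers":1},
    {"dp":[0,0,20],"dr":[0,0,0],"fingers":1},
    {"dp":[0,0,0],"dr":[0,0,0],"fingers":1},
    {"dp":[0,0,0],"dr":[0,0,0],"fingers":1},
  ],
)

```text
time_s: 12.85
tool_pos: [0.5268, 0.0332, 0.1802]
tool_rot: [-180.0, -0.1, -13.0]
force: [0.2, 0.2, -2.5]
grip_width: 0.0217
grasp_force: 49.8
```

```bash
python3 snap.py wrist w4; python3 snap.py scene s4; python3 snap.py side d4
python3 - <<'E'
import cv2,numpy as np
a=cv2.imread("pics/w4.png")
b=cv2.imread("pics/d4.png")[170:320,290:410];c=cv2.imread("pics/s4.png")[150:300,240:360]
r=lambda i,s:cv2.resize(i,s,interpolation=cv2.INTER_CUBIC)
cv2.imwrite("pics/m4.png",np.hstack([r(a[:400,190:480],(435,600)),np.vstack([r(b,(240,300)),r(c,(240,300))])]))
E
```

```text
{'time_s': 12.9, 'tool_pos': [0.527, 0.0333, 0.1806], 'tool_rot': [-179.9655, -0.0943, -12.9556], 'force': [-0.1083, -0.0739, -3.2903], 'grip_width': 0.0216}
{'time_s': 12.95, 'tool_pos': [0.5271, 0.0333, 0.1806], 'tool_rot': [-179.9638, -0.1084, -12.9528], 'force': [0.2747, 0.1957, -2.81], 'grip_width': 0.0217}
{'time_s': 13.0, 'tool_pos': [0.527, 0.0333, 0.1806], 'tool_rot': [-179.9665, -0.1047, -12.9539], 'force': [0.292, 0.1441, -3.0305], 'grip_width': 0.0219}
```

View pics/m4.png

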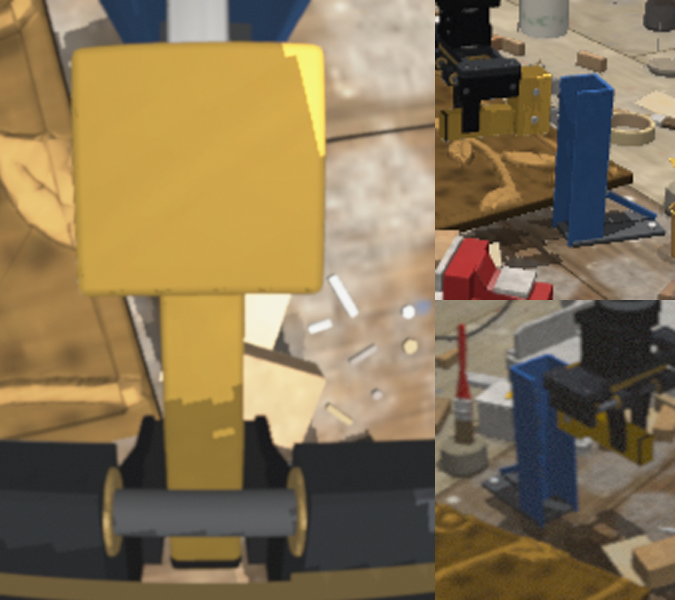

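Run:
```python
from h import *
import json
m={k:np.array(v) for k,v in json.load(open("pics/w4.json")).items()}
tcp=np.array([.527,.0333,.1806]);y=np.radians(-12.955);x=np.array([np.cos(y),np.sin(y)]);l=np.array([-x[1],x[0]])
im=cv2.imread("pics/w4.png");hsv=cv2.cvtColor(im,cv2.COLOR_BGR2HSV)
print("cam",(-m["R"].T@m["t"]).round(4))
Q=[]
for p in[(74,50),(325,45),(322,292),(80,293)]:
  P=onz(m,190+p[0]/1.5,p[1]/1.5,tcp[2]-.012+.08,True)[:2]-tcp[:2];Q.append([P@x*1000,P@l*1000]);print("head",np.round(Q[-1],1))
print(np.mean(Q,0))
for p in[(163,300),(243,300),(241,555),(172,555)]:
  P=onz(m,190+p[0]/1.5,p[1]/1.5,tcp[2]-.012+.036,True)[:2]-tcp[:2];print("bar",(P@x*1000).round(1),(P@l*1000).round(1))
for c in[(168,45),(228,45),(168,0),(228,0)]:
  P=onz(m,190+c[0]/1.5,c[1]/1.5,tcp[2]-.012+.066,True)[:2]-tcp[:2];print("hook",(P@x*1000).round(1),(P@l*1000).round(1))
```

```text
cam [0.6054 0.0149 0.3428]
head [105.7  21.6]
head [106.4 -20.7]
head [ 63.3 -20.8]
head [63.1 21.3]
[84.6341414   0.33455499]
bar 53.0 10.0
bar 53.0 -10.2
bar -25.6 -11.6
bar -25.6 9.5
hook 109.4 6.5
hook 109.4 -4.9
hook 119.0 6.6
hook 119.0 -5.0
```

Head and bar sit straight in the grip: head centre is 84.6 mm ahead of the TCP and 0.3 mm sideways. Next I'll check its height and droop in the side view before inserting.

Run:
```python
from h import *
import json,itertools
o=np.array([.527,.0333]);y=np.radians(-12.955);x=np.array([np.cos(y),np.sin(y),0]);l=np.array([-x[1],x[0],0])
T=np.array([.527,.0333,.1806])
for t in("d4","s4"):
  m={k:np.array(v) for k,v in json.load(open(f"pics/{t}.json")).items()}
  im=cv2.imread(f"pics/{t}.png");hsv=cv2.cvtColor(im,cv2.COLOR_BGR2HSV)
  for n,h in(("head top",.068),("head bottom",-.012)):
    for dx in(62,107):
      for dy in(22,-22):
        print(t,n,dx,dy,np.round(proj(m,T+x*dx/1000+l*dy/1000+[0,0,h]),1))
  if t=="d4":
    k=cv2.inRange(hsv,(18,140,90),(34,255,255));
    for c in range(336,350,1):
      r=np.flatnonzero(k[190:250,c]);print(c,(r.min()+190,r.max()+190,len(r)) if len(r) else None)
```

```text
d4 head top 62 22 [326. 203.]
d4 head top 62 -22 [332.  208.7]
d4 head top 107 22 [342.3 201.5]
d4 head top 107 -22 [348.7 207.1]
d4 head bottom 62 22 [325.  231.7]
d4 head bottom 62 -22 [330.8 238.1]
d4 head bottom 107 22 [341. 230.]
d4 head bottom 107 -22 [347.2 236.3]
336 (np.int64(203), np.int64(249), 37)
337 (np.int64(203), np.int64(242), 37)
338 (np.int64(204), np.int64(243), 31)
339 (np.int64(203), np.int64(249), 32)
340 (np.int64(203), np.int64(240), 29)
341 (np.int64(203), np.int64(249), 30)
342 (np.int64(204), np.int64(237), 32)
343 (np.int64(204), np.int64(237), 34)
344 (np.int64(205), np.int64(237), 32)
345 (np.int64(206), np.int64(235), 30)
346 (np.int64(207), np.int64(236), 30)
347 (np.int64(207), np.int64(235), 20)
348 (np.int64(234), np.int64(246), 2)
349 (np.int64(236), np.int64(236), 1)
s4 head top 62 22 [311.7 190.3]
s4 head top 62 -22 [325.7 184.6]
s4 head top 107 22 [299.7 184.1]
s4 head top 107 -22 [313.7 178.7]
s4 head bottom 62 22 [312.8 219.7]
s4 head bottom 62 -22 [326.3 213.6]
s4 head bottom 107 22 [301.2 213. ]
s4 head bottom 107 -22 [314.7 207.2]
```

Call:
step_arm(
  moves=[
    {"dp":[0,0.5,20],"dr":[0,0,0.004],"fingers":1},
    {"dp":[0,0,20],"dr":[0,0,0],"fingers":1},
    {"dp":[0,0,13],"dr":[0,0,0],"fingers":1},
    {"dp":[15,0,0],"dr":[0,0,0],"fingers":1},
    {"dp":[15,0,0],"dr":[0,0,0],"fingers":1},
  ],
)

```text
time_s: 13.62
tool_pos: [0.5576, 0.0255, 0.1275]
tool_rot: [-180.0, -0.1, -13.2]
force: [-0.5, -0.6, -2.3]
grip_width: 0.0216
grasp_force: 49.8
```

Call:
step_arm(
  moves=[
    {"dp":[10,0,0],"dr":[0,0,0],"fingers":1},
    {"dp":[10,0,0],"dr":[0,0,0],"fingers":1},
    {"dp":[5,0,0],"dr":[0,0,0],"fingers":1},
    {"dp":[0,0,0],"dr":[0,0,0],"fingers":1},
    {"dp":[0,0,0],"dr":[0,0,0],"fingers":1},
  ],
)

```text
time_s: 14.25
tool_pos: [0.5795, 0.0203, 0.1264]
tool_rot: [180.0, 0.0, -13.2]
force: [-0.2, 0.5, -2.5]
grip_width: 0.0216
grasp_force: 49.8
```

```bash
python3 snap.py wrist w5; python3 snap.py scene s5; python3 snap.py side d5
python3 - <<'E'
import cv2,numpy as np
a=cv2.imread("pics/w5.png")
b=cv2.imread("pics/d5.png")[190:290,320:400];c=cv2.imread("pics/s5.png")[150:250,260:340]
r=lambda i,s:cv2.resize(i,s,interpolation=cv2.INTER_CUBIC)
cv2.imwrite("pics/m5.png",np.hstack([r(a[:400,160:500],(510,600)),np.vstack([r(b,(240,300)),r(c,(240,300))])]))
E
```

```text
{'time_s': 14.3, 'tool_pos': [0.5795, 0.0203, 0.1264], 'tool_rot': [179.9954, 0.0156, -13.1745], 'force': [-0.6265, -0.5187, -3.0982], 'grip_width': 0.0216}
{'time_s': 14.35, 'tool_pos': [0.5795, 0.0203, 0.1265], 'tool_rot': [179.9969, 0.0064, -13.1712], 'force': [-0.327, -0.2164, -3.0575], 'grip_width': 0.0215}
{'time_s': 14.4, 'tool_pos': [0.5796, 0.0202, 0.1265], 'tool_rot': [179.998, 0.0029, -13.1761], 'force': [0.635, 0.9205, -1.9687], 'grip_width': 0.0216}
```

View pics/m5.png

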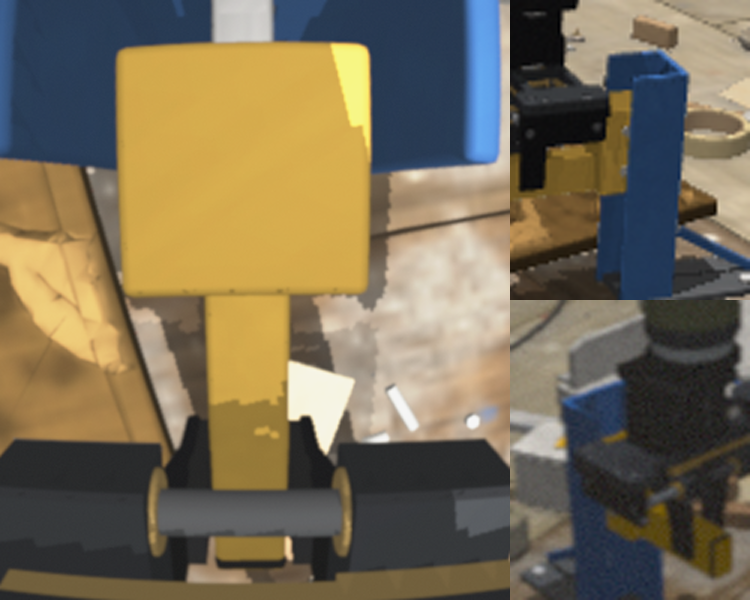

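Wrist view: the cheek rims at crop columns 12 and 468 have their midpoint within about 0.3 mm of the hook and head centre line at column 243. Aligned, so I'll push in slowly.

Call:
step_arm(
  moves=[
    {"dp":[4,0,-0.7],"dr":[0,0,0],"fingers":1},
    {"dp":[3,0,0],"dr":[0,0,0],"fingers":1},
    {"dp":[3,0,0],"dr":[0,0,0],"fingers":1},
    {"dp":[2,0,0],"dr":[0,0,0],"fingers":1},
    {"dp":[0,0,0],"dr":[0,0,0],"fingers":1},
  ],
)

```text
time_s: 15.02
tool_pos: [0.5917, 0.0173, 0.1271]
tool_rot: [180.0, 0.0, -13.2]
force: [-0.2, 0.3, -2.5]
grip_width: 0.0218
grasp_force: 49.8
```

Call:
step_arm(
  moves=[
    {"dp":[3,0,0],"dr":[0,0,0],"fingers":1},
    {"dp":[3,0,0],"dr":[0,0,0],"fingers":1},
    {"dp":[3,0,0],"dr":[0,0,0],"fingers":1},
    {"dp":[2,0,0],"dr":[0,0,0],"fingers":1},
    {"dp":[0,0,0],"dr":[0,0,0],"fingers":1},
  ],
)

```text
time_s: 15.65
tool_pos: [0.6018, 0.015, 0.1269]
tool_rot: [180.0, 0.1, -13.2]
force: [-1.0, 0.4, -3.2]
grip_width: 0.0216
grasp_force: 49.8
```

Clearly through the slots with no resistance. I'll advance until it touches the web.

Call:
step_arm(
  moves=[
    {"dp":[1,0,0],"dr":[0,0,0],"fingers":1},
    {"dp":[1,0,0],"dr":[0,0,0],"fingers":1},
    {"dp":[1,0,0],"dr":[0,0,0],"fingers":1},
    {"dp":[0,0,0],"dr":[0,0,0],"fingers":1},
    {"dp":[0,0,0],"dr":[0,0,0],"fingers":1},
  ],
)

```text
time_s: 16.27
tool_pos: [0.6022, 0.0155, 0.1266]
tool_rot: [180.0, 0.4, -13.2]
force: [-9.5, 3.3, 0.2]
grip_width: 0.0216
grasp_force: 49.9
```

Call:
step_arm(
  moves=[
    {"dp":[-3,0,0],"dr":[0,0,0],"fingers":1},
    {"dp":[0,0,4],"dr":[0,0,0],"fingers":1},
    {"dp":[0,0,4],"dr":[0,0,0],"fingers":1},
    {"dp":[0,0,3],"dr":[0,0,0],"fingers":1},
    {"dp":[0,0,0],"dr":[0,0,0],"fingers":1},
  ],
)

```text
time_s: 16.9
tool_pos: [0.602, 0.0148, 0.1155]
tool_rot: [180.0, 0.0, -13.2]
force: [-3.1, 0.7, -3.7]
grip_width: 0.0219
grasp_force: 49.9
```

Call:
step_arm(
  moves=[
    {"dp":[0,0,1.5],"dr":[0,0,0],"fingers":1},
    {"dp":[0,0,1.5],"dr":[0,0,0],"fingers":1},
    {"dp":[0,0,1],"dr":[0,0,0],"fingers":1},
    {"dp":[0,0,0],"dr":[0,0,0],"fingers":1},
    {"dp":[0,0,0],"dr":[0,0,0],"fingers":1},
  ],
)

```text
time_s: 17.52
tool_pos: [0.6021, 0.015, 0.1124]
tool_rot: [-180.0, 0.0, -13.2]
force: [-5.4, 1.1, 0.9]
grip_width: 0.0211
grasp_force: 49.9
```

Call:
step_arm(
  moves=[
    {"dp":[-0.5,0,1],"dr":[0,0,0],"fingers":1},
    {"dp":[0,0,1],"dr":[0,0,0],"fingers":1},
    {"dp":[0,0,0],"dr":[0,0,0],"fingers":1},
    {"dp":[0,0,0],"dr":[0,0,0],"fingers":1},
    {"dp":[0,0,0],"dr":[0,0,0],"fingers":1},
  ],
)

```text
time_s: 18.15
tool_pos: [0.6021, 0.0153, 0.1114]
tool_rot: [-180.0, -0.1, -13.2]
force: [-6.1, 1.4, 3.3]
grip_width: 0.0214
grasp_force: 50.0
```

Call:
step_arm(
  moves=[
    {"dp":[-0.5,0,1],"dr":[0,0,0],"fingers":1},
    {"dp":[0,0,1],"dr":[0,0,0],"fingers":1},
    {"dp":[0,0,0],"dr":[0,0,0],"fingers":1},
    {"dp":[0,0,0],"dr":[0,0,0],"fingers":1},
    {"dp":[0,0,0],"dr":[0,0,0],"fingers":1},
  ],
)

```text
time_s: 18.77
tool_pos: [0.6021, 0.0158, 0.1097]
tool_rot: [-179.9, -0.1, -13.2]
force: [-6.1, 2.1, 4.7]
grip_width: 0.0217
grasp_force: 50.0
```

Call:
step_arm(
  moves=[
    {"dp":[-1,0,0],"dr":[0,0,0],"fingers":1},
    {"dp":[-0.5,0,0],"dr":[0,0,0],"fingers":1},
    {"dp":[0,0,1],"dr":[0,0,0],"fingers":1},
    {"dp":[0,0,1],"dr":[0,0,0],"fingers":1},
    {"dp":[0,0,0],"dr":[0,0,0],"fingers":1},
  ],
)

```text
time_s: 19.4
tool_pos: [0.602, 0.0159, 0.1085]
tool_rot: [-179.9, -0.3, -13.2]
force: [-2.9, 1.4, 9.2]
grip_width: 0.0213
grasp_force: 50.0
```

Call:
step_arm(
  moves=[
    {"dp":[0,0,-1.5],"dr":[0,0,0],"fingers":1},
    {"dp":[0,0,0],"dr":[0,0,0],"fingers":1},
    {"dp":[0,0,0],"dr":[0,0,0],"fingers":0.68},
    {"dp":[0,0,0],"dr":[0,0,0],"fingers":0.55},
    {"dp":[0,0,0],"dr":[0,0,0],"fingers":0.45},
  ],
)

```text
time_s: 20.02
tool_pos: [0.599, 0.0148, 0.1067]
tool_rot: [179.9, 0.1, -13.2]
force: [0.7, 0.5, -0.8]
grip_width: 0.0403
grasp_force: 0.0
```

```bash
python3 snap.py wrist w6; python3 snap.py side d6;python3 snap.py scene s6
python3 - <<'E'
from h import *
import json
m={k:np.array(v) for k,v in json.load(open("pics/d6.json")).items()}
y=np.radians(-13.2);x=np.array([np.cos(y),np.sin(y),0]);l=np.array([-x[1],x[0],0]);S=np.array([.7065,-.0093,.1])
for n,v in(("bar end top R",(-140,-11,36)),("bar end bot R",(-140,-11,0)),("bar end top L",(-140,11,36)),("bar root top R",(-45,-11,36)),("bar root bot",(-45,-11,0))):
  for t in("d6","s6"):
    mm={k:np.array(q) for k,q in json.load(open(f"pics/{t}.json")).items()}
    print(n,t,np.round(proj(mm,S+x*v[0]/1e3+l*v[1]/1e3+[0,0,v[2]/1e3]),1))
a=cv2.imread("pics/w6.png");r=lambda i,s:cv2.resize(i,s,interpolation=cv2.INTER_CUBIC)
b=cv2.imread("pics/d6.png")[190:290,310:390];c=cv2.imread("pics/s6.png")[150:250,270:350]
cv2.imwrite("pics/m6.png",np.hstack([r(b,(400,500)),r(c,(400,500))]))
E
```

```text
{'time_s': 20.075, 'tool_pos': [0.5991, 0.015, 0.1068], 'tool_rot': [179.9514, 0.0886, -13.2129], 'force': [0.5536, 1.2731, -0.1297], 'grip_width': 0.0435}
{'time_s': 20.125, 'tool_pos': [0.5993, 0.0151, 0.107], 'tool_rot': [179.9615, 0.0648, -13.21], 'force': [0.4407, -0.1048, -0.1057], 'grip_width': 0.0446}
{'time_s': 20.175, 'tool_pos': [0.5994, 0.0152, 0.1072], 'tool_rot': [179.9724, 0.0489, -13.2048], 'force': [0.138, 0.1455, -0.24], 'grip_width': 0.0461}
bar end top R d6 [322.7 248.9]
bar end top R s6 [328.1 228.9]
bar end bot R d6 [322.3 261.4]
bar end bot R s6 [328.3 241.1]
bar end top L d6 [319.9 245.5]
bar end top L s6 [321.4 232.1]
bar root top R d6 [356.5 244.9]
bar root top R s6 [304.2 215. ]
bar root bot d6 [355.8 257.2]
bar root bot s6 [304.8 226.8]
```

View pics/m6.png

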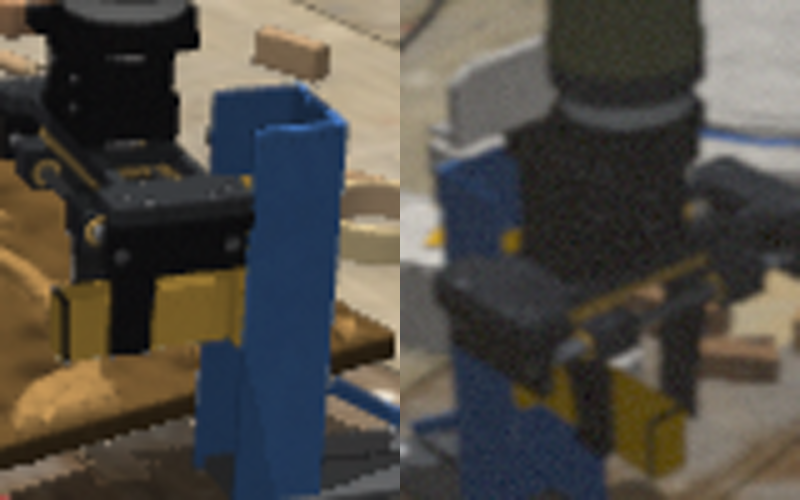

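The bar hangs by itself. Its end, at (323.4,247.4) to (324,261.6) in the side view, is within about 1.5 px of the seat prediction. I'll retreat straight up.

Call:
step_arm(
  moves=[
    {"dp":[0,0,0],"dr":[0,0,0],"fingers":0.4},
    {"dp":[0,0,-10],"dr":[0,0,0],"fingers":0.4},
    {"dp":[0,0,-20],"dr":[0,0,0],"fingers":0.4},
    {"dp":[0,0,-30],"dr":[0,0,0],"fingers":0.4},
    {"dp":[0,0,-40],"dr":[0,0,0],"fingers":0.4},
  ],
)

```text
time_s: 20.8
tool_pos: [0.5992, 0.0154, 0.2085]
tool_rot: [180.0, 0.1, -13.2]
force: [0.5, 1.0, 0.6]
grip_width: 0.0524
grasp_force: 0.0
```

Call:
step_arm(
  moves=[
    {"dp":[-10,0,-50],"dr":[0,0,0],"fingers":0.4},
    {"dp":[-30,0,-50],"dr":[0,0,0],"fingers":0.4},
    {"dp":[0,0,0],"dr":[0,0,0],"fingers":0.4},
    {"dp":[0,0,0],"dr":[0,0,0],"fingers":0.4},
    {"dp":[0,0,0],"dr":[0,0,0],"fingers":0.4},
  ],
)

```text
time_s: 21.42
tool_pos: [0.5604, 0.0242, 0.306]
tool_rot: [179.9, 0.1, -13.2]
force: [-0.1, -0.5, 0.1]
grip_width: 0.0525
grasp_force: 0.0
```

```bash
python3 snap.py side d7; python3 snap.py scene s7
python3 - <<'E'
from h import *
for t in("d","s"):
  # yellow bar end columns before/after
  for k in("6","7"):
    im=cv2.imread(f"pics/{t}{k}.png");M=cv2.inRange(cv2.cvtColor(im,cv2.COLOR_BGR2HSV),(18,140,70),(34,255,255))
    for c in((326,329,345,352) if t=="d" else (318,322,325)):
      r=np.flatnonzero(M[215:264,c])+215;print(t+k,c,r.min() if len(r) else None,r.max() if len(r) else None,len(r))
E
```

```text
{'time_s': 21.475, 'tool_pos': [0.5605, 0.0243, 0.3059], 'tool_rot': [179.9446, 0.1577, -13.2108], 'force': [-0.2018, 0.5293, 0.039], 'grip_width': 0.0522}
{'time_s': 21.525, 'tool_pos': [0.5605, 0.0243, 0.306], 'tool_rot': [179.948, 0.1523, -13.2084], 'force': [-0.205, 0.1026, 0.3322], 'grip_width': 0.0522}
d6 326 247 262 16
d6 329 246 263 16
d6 345 245 259 15
d6 352 244 257 14
d7 326 229 262 19
d7 329 224 263 26
d7 345 232 259 20
d7 352 229 257 29
s6 318 227 243 17
s6 322 229 244 14
s6 325 233 242 10
s7 318 227 243 17
s7 322 229 244 15
s7 325 232 243 12
```

```bash
python3 -c "
from cell import env
print(env.sign_off())"
```

```text
the job is handed in; nothing more can be done
None
```

The hanger arm was drawn out of the sleeve, set down upright and let go, then hung in the top two slots of the upright. It stays there by itself within about 1.5 pixels (roughly 4 mm) of the seat in the side view, and the job is handed in; the sign-off gave no verdict.

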